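Nest the blue dipper in the wide one, handles apart

TASK

Lower the empty tall blue dipper upright into the wide bare-steel dipper (do not drop it) until it stands on its bottom, turned so that the two handles point at least 60 degrees apart (opposite ways is fine), and let go. Leave the wide dipper standing about where it is, and leave the red dipper full of bolts, the oil filter and the amber jar alone.

Things in the scene. Friction and masses are not known exactly. Their poses are not given: they have to be found in the camera images.
- blue_dipper: Tall empty blue steel cup, 0.2 kg: straight, 62 mm across, 110 high, wall 3, bottom 4. A level stick handle (14 wide, 8 thick, black end) along own +x, 80 mm above the underside, ends 106 mm from the axis. Origin: underside centre; z up. Grip across the outside near the rim, on its +y and -y sides. Starts upright left or right of the wide dipper, handle roughly away from the robot.
- blue_dipper_handle_end (a point): Outer end of the blue dipper's handle, on its centre line: 106 mm along x and 80 mm up from the cup's origin. Axes as the cup's.
- wide_dipper: Wide low empty bare-steel cup, loose, 0.6 kg: 94 mm across, 88 inside, 62 high, bottom 4 (blue one home: origin 4 mm above this one's). Round black-ended handle, 14 thick, along own +x, slopes from 50 mm high at the wall to 100 mm high at 125 mm from the axis; fouls the blue handle if they point alike. Origin: underside centre; z up. Starts with handle within 46 degrees of the blue one's.
- wide_dipper_handle_end (a point): Outer end of the wide dipper's handle, on its centre line: 125 mm along x and 100 mm up from the cup's origin. Axes as the cup's.
- red_dipper: Bystander: red dipper of the same shape and size as the blue one but filled with bolts (0.35 kg). Origin: centre of the underside, handle along its +x. Leave it standing.
- filter: Bystander: loose white canister oil filter with an orange band, standing on the bench beyond the dippers, 74 mm across, 88 mm high. Origin: centre of the underside.
- jar: Bystander: loose amber jar with a black cap, standing on the bench beyond the dippers, 60 mm across, 90 mm high. Origin: centre of the underside.
Mind the look-alikes: they are no part of the job. Several things look just like the blue_dipper: the one meant starts farthest to the robot's left.

How it is judged (in metres and radians):
On the way:
1. the blue dipper is lifted clear of the bench (height (world z) of blue_dipper above 0.03 m), for 0.2 s.
At the end, for the whole second after the job is handed in: Blue dipper upright (8 degrees) on the bottom of the wide one (0 to 12 mm above its underside, axes within 18 mm), its handle end at most 66 mm out along the wide handle's direction (true at 60 degrees apart); wide dipper flat on the bench within 60 mm of its start; both at rest, released (horizontal distance between blue_dipper and wide_dipper below 0.018 m and z of blue_dipper in the frame of wide_dipper between 0 and 0.012 m and angle between blue_dipper's own z axis and vertical below 0.14 rad and angle between wide_dipper's own z axis and vertical below 0.1 rad and height (world z) of wide_dipper below 0.01 m and x of blue_dipper_handle_end in the frame of wide_dipper below 0.066 m and distance of wide_dipper from where it was at the start of the episode below 0.06 m and linear speed of each of blue_dipper, wide_dipper below 0.02 m/s and contact force between the fingers and blue_dipper below 0.1 N); the robot touches nothing.
It fails at once if the red dipper is moved more than 30 mm or tipped (distance of red_dipper from where it was at the start of the episode above 0.03 m or angle between red_dipper's own z axis and vertical above 0.3 rad).
It fails at once if the filter is moved more than 30 mm or tipped (distance of filter from where it was at the start of the episode above 0.03 m or angle between filter's own z axis and vertical above 0.3 rad).
It fails at once if the jar is moved more than 30 mm or tipped (distance of jar from where it was at the start of the episode above 0.03 m or angle between jar's own z axis and vertical above 0.3 rad).
It fails at once if the blue dipper is dropped into the wide one (falls free from more than about 20 mm) (horizontal distance between blue_dipper and wide_dipper below 0.04 m and contact force between the fingers and blue_dipper below 0.1 N and linear speed of blue_dipper above 0.6 m/s).
It also fails if it takes over 34 s, if anything falls off the work surface, if the arm or the gripper's body presses on something with over 40 N, if the wrist force passes 120 N, or if a joint passes its speed limit or range.

ROBOT

A 7-joint arm with a two-finger parallel gripper is mounted at the origin on the work surface. World frame = base frame: x ahead of the robot, y to its left, z up, the work surface at z = 0. Lengths are in mm, angles in rad, forces in N, time in s.
With the tool pointing down it reaches from about 400 to 900 mm from the base axis. Payload 5.6 kg.
Tool frame: the origin (TCP) lies midway between the tips of the shut fingers; the grasp point (between the pads) lies 19 mm behind it; x points along the fingers, y is the direction in which the jaws open and shut, and the axes are right-handed (so a half turn about x gives the same grasp; the last joint's range is limited). The gripper opens to 92 mm and grips with 3 to 60 N. Pads are 20 mm wide; open, the fingers measure 128 mm over their backs; the gripper's body (75 mm by 189 mm) begins 69 mm behind the grasp point.
Start: joints at [-1.37, 0.468, -0.012, 1.603, 0.006, 1.071, -0.056], TCP at [156.946, 630.775, 214.592] pointing down, gripper open.
Joint ranges: [-2.53, 2.53], [-0.31, 2.02], [-1.57, 1.55], [0.28, 2.44], [-1.29, 4.43], [0.15, 1.84], [-2.92, 2.92]. Speed limits (rad/s): [2.57, 2.57, 3.14, 3.14, 3.14, 3.14, 3.14].

INTERFACE

Orientations are given as a rotation vector (axis times angle).
In Python, from cell import robot, grip, kin, viewer gives the robot as it stands. Calls block until the motion is done:
- robot.movep(position, orientation): joint-space move of the TCP to a pose.
- robot.servo_line(position, feed=150, rotation=None): straight line of the TCP; rotation=None keeps the orientation; feed is the mean speed in mm/s.
- robot.goto_joints(angles): joint-space move.
- grip(opening, newtons=None): opening from 0.0 (shut) to 1.0 (fully open); newtons is the grip in N (None keeps the last); returns when the fingers have stopped.
- robot.hold(seconds).
- kin.ik(position, orientation): joint angles nearest the present ones, or None.
- robot.observe(): the state.
- viewer.read_camera(name): name is "scene" or "top" or "wrist"; returns the picture (420x560x3 uint8, red, green, blue); there is no depth.
- viewer.camera_info(name): a dict with "camera_matrix" (3x3 intrinsics, pixels), "R" (3x3) and "t" (3): a world point X has camera coordinates R X + t. Camera axes: x right, y down, z forward; pixel columns grow to the right and rows downward; lengths in mm; the calibration is good to about 2 mm. A picture is of the moment at which its call begins: read the wrist's pose just before it. camera_info takes no time and is no camera call; for the wrist camera it gives the pose at the moment of the call.
A pose or a line that the arm cannot do raises robot.IKError and nothing moves.
- robot.job_done(): hands the job in, once; it reports no verdict.
Trained networks look in the newest picture that a camera, given by its name, has taken for a name from the list of things; names that differ only in an ending like _2 or _b are one class to them, and where a whole thing is asked for, a point or a joint stands for the part that bears it (a point fixed in the world has none). Each returns a list of dicts, best first, with "confidence" (0 to 1); they miss things now and then, are a little off and sometimes report something else, mostly with a low value. They report only what shows in the picture. A call takes as long as a camera call. They do not tell look-alikes from the thing itself.
- viewer.silhouettes(name, camera): "mask" (420x560 bool, what is visible of it).
- viewer.pinpoint(name, camera): "at" ([x, y, z] in mm, in the coordinates of the camera as it stood for that picture, good to about 4 mm: a listed point, or the origin of a listed thing).
The state is a dict: "t": time; "joints": joint angles; "joint_velocities": joint speeds; "joint_torque": joint torques, N m; "tcp_pos": TCP position; "tcp_rot": TCP orientation; "contact_force": force on the tool from outside, world axes, zero at the start; "wrist_torque": the same for the moment, N m; "grip_width": opening from 0.0 (shut) to 1.0 (fully open).
Only numpy, scipy, OpenCV 4.12 (cv2) and the standard library are available. Lean on these libraries where they do the work, as an engineer would, in place of code of your own. Each camera call takes 0.05 s, during which the arm holds its last target.

## Working session

There is one attempt and no reset: what is moved stays moved. The work goes in short steps, each a Python script; the robot and the scene stay as the last script left them, time stands still between calls to the robot, and variables do not carry over. Pictures are saved under pics/ and viewed, and the job is handed in when it is done.

```bash
ls; mkdir -p pics; cat > h.py <<'E'
import numpy as np, cv2
from cell import robot, grip, kin, viewer
from scipy.spatial.transform import Rotation as Rn
def snap(cam,fn):
    im=viewer.read_camera(cam); cv2.imwrite('pics/'+fn,im[:,:,::-1].copy()); return im
def pp(name,cam):
    c=viewer.camera_info(cam); R=np.array(c["R"]);t=np.array(c["t"])
    return [(round(d["confidence"],2),np.round(R.T@(np.array(d["at"])-t),1)) for d in viewer.pinpoint(name,cam)]
E
python3 - <<'E'
from h import *
for cam in ("scene","top"):
    snap(cam,cam+'0.png')
    for n in ("blue_dipper","blue_dipper_handle_end","wide_dipper","wide_dipper_handle_end","red_dipper","filter","jar"):
        print(cam,n,pp(n,cam))
o=robot.observe();print(o["t"],o["tcp_rot"],o["tcp_pos"])
E
```

```text
pics
scene blue_dipper [(0.94, array([497.8, 324.8,  -2.4])), (0.79, array([320.3, 130.4,   2.9])), (0.75, array([ 700.5, -129.6,    1.1])), (0.59, array([776.4,  -2. ,  -2.5]))]
scene blue_dipper_handle_end [(0.84, array([609.5, 335.3,  81. ])), (0.65, array([871.1,  58.2,  80.4])), (0.58, array([310.3, 238.5,  83.3])), (0.42, array([ 700. , -134.1,    2.4]))]
scene wide_dipper [(0.58, array([495.2,  -7.8,  -4.4]))]
scene wide_dipper_handle_end [(0.98, array([617.2,  33.5, 102.4]))]
scene red_dipper [(0.73, array([ 478.8, -278.7,    4.9])), (0.16, array([6.959e+02, 1.377e+02, 6.000e-01]))]
scene filter [(0.87, array([ 701.4, -132.4,    1.2]))]
scene jar [(0.82, array([699.9, 137.4,   1. ])), (0.26, array([618.3,  31.3, 103.1]))]
top blue_dipper [(0.86, array([502.6, 322.8,  -4. ])), (0.82, array([317.3, 133.3,   2. ])), (0.69, array([7.776e+02, 4.600e+00, 3.000e-01]))]
top blue_dipper_handle_end [(0.71, array([866.6,  61.8,  86.2])), (0.7, array([311.3, 242.7,  79.7])), (0.61, array([611.8, 339.1,  84.6]))]
top wide_dipper [(0.62, array([500.4,  -6.6,   2.2]))]
top wide_dipper_handle_end [(0.71, array([616.4,  35. , 101.1]))]
top red_dipper [(0.71, array([ 477.8, -270.4,    1.2]))]
top filter [(0.77, array([ 701.3, -126.3,   -2. ]))]
top jar [(0.57, array([697. , 135.8,  -1.7]))]
0.8 [ 0.19153193  1.56223106 -0.19135645] [156.9574934  630.78076984 214.64607505]
```

View pics/scene0.png

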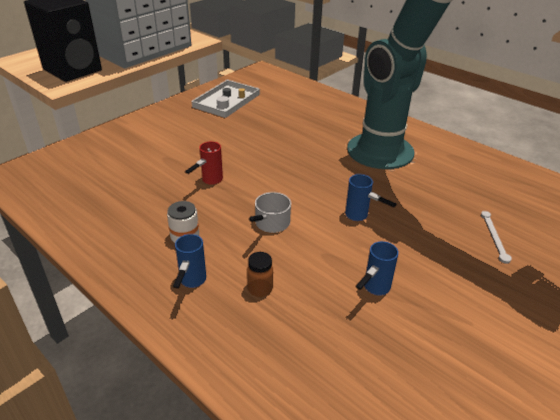

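View pics/top0.png

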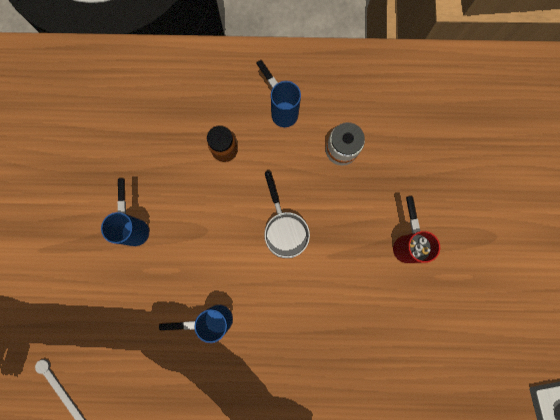

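The pictures agree with the network reports. The target is the leftmost blue cup at about (500, 324), pixel (117, 228) in the top view, with its handle pointing about 7° off +x. The wide dipper is at about (498, -7), pixel (287, 234), with its handle at about 19°. Heights come out near 0, 80 and 100 as expected. Next I'll check reach and joint 7 range.

```bash
cat >> h.py <<'E'
def rv(deg):
    a=np.radians(deg); X=np.array([0,0,-1.]);Y=np.array([np.cos(a),np.sin(a),0]);Z=np.cross(X,Y)
    return Rn.from_matrix(np.stack([X,Y,Z],1)).as_rotvec()
E
python3 - <<'E'
from h import *
for s in (90,-90):
    print('grasp',s,np.round(kin.ik([500,324,78],rv(7+s)),2))
    for d in (-120,-130,-150,-180,120,150,180):
        q=kin.ik([498,-7,82],rv(19+d+s)); print(s,d,None if q is None else np.round(q,2))
E
```

```text
grasp 90 [-0.67  0.54  0.04  1.84 -0.03  0.76  1.09]
90 -120 [-0.56  0.46  0.62  2.1  -0.41  0.7   0.15]
90 -130 [-0.58  0.47  0.65  2.1  -0.43  0.7  -0.01]
90 -150 [-0.61  0.48  0.69  2.11 -0.47  0.71 -0.33]
90 -180 [-0.71  0.52  0.82  2.11 -0.56  0.74 -0.76]
90 120 [-0.99  0.88  1.34  2.12 -1.03  1.07 -1.38]
90 150 [-0.87  0.64  1.07  2.12 -0.77  0.84 -1.09]
90 180 [-0.71  0.52  0.82  2.11 -0.56  0.74 -0.76]
grasp -90 [-1.07  0.61  0.59  1.87 -0.45  0.8  -1.69]
-90 -120 [ 0.79  0.73 -1.11  2.02  0.83  0.94  2.18]
-90 -130 [-0.19  0.41  0.17  2.08 -0.11  0.66  2.82]
-90 -150 [-0.25  0.41  0.23  2.08 -0.15  0.66  2.51]
-90 -180 [-0.35  0.42  0.36  2.09 -0.23  0.67  2.07]
-90 120 [-0.46  0.44  0.5   2.1  -0.33  0.68  1.11]
-90 150 [-0.41  0.43  0.44  2.09 -0.28  0.68  1.59]
-90 180 [-0.35  0.42  0.36  2.09 -0.23  0.67  2.07]
```

```bash
python3 - <<'E'
from h import *
grip(1.0)
robot.movep([490,322,260],rv(97)); robot.hold(0.2)
snap('wrist','w1.png')
print(pp('blue_dipper','wrist'),pp('blue_dipper_handle_end','wrist'))
o=robot.observe();print(o["t"],o["tcp_pos"],np.round(o["joints"],2))
E
```

```text
[(0.91, array([502.7, 326.7,   0.9]))] []
3.0417 [489.73962462 322.3890918  259.88247458] [-0.72  0.32  0.1   1.72 -0.03  1.11  1.09]
```

View pics/w1.png

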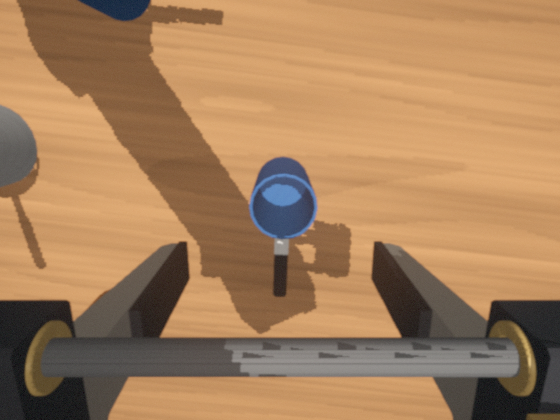

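The cup is centred between the jaws, with its rim centre at pixel (283, 206) and its handle end at (280, 294). I'll cross-check these by intersecting the pixels with planes at known heights.

```bash
cat >> h.py <<'E'
def px(cam,u,v,z):
    c=viewer.camera_info(cam); R=np.array(c["R"]);t=np.array(c["t"]);C=-R.T@t
    d=R.T@np.linalg.solve(np.array(c["camera_matrix"]),[u,v,1.]); return np.round(C+d*(z-C[2])/d[2],1)
E
python3 - <<'E'
from h import *
a=px('wrist',283,206,110);b=px('wrist',280,294,80);print(a,b,np.degrees(np.arctan2(*(b-a)[1::-1])))
print('rim width',px('wrist',250,206,110)-px('wrist',317,206,110))
print('top rim',px('top',117,228,110),px('top',122,181,80),'wide rim',px('top',287,234,62),px('top',269,173,100))
E
```

```text
[502.2 327.9 110. ] [606.8 338.2  80. ] 5.6238060721678975
rim width [  7.4 -60.    0. ]
top rim [501.4 326.  110. ] [601.2 334.3  80. ] wide rim [500.5  -7.4  62. ] [619.4  31.8 100. ]
```

```bash
python3 - <<'E'
from h import *
robot.servo_line([502,326.5,150],feed=150,rotation=rv(96))
robot.servo_line([502,326.5,79],feed=100)
grip(0.3,25); 
o=robot.observe();print(o["t"],o["grip_width"],o["tcp_pos"],np.round(o["contact_force"],1))
robot.servo_line([502,326.5,130],feed=80); robot.hold(0.2)
o=robot.observe();print(o["t"],o["grip_width"],o["tcp_pos"],np.round(o["contact_force"],1))
robot.servo_line([502,326.5,235],feed=120); robot.hold(.1)
snap('wrist','w2.png');snap('scene','s2.png')
print(pp('blue_dipper','scene'),pp('blue_dipper','wrist'),pp('blue_dipper_handle_end','wrist'))
print(pp('wide_dipper','scene'))
E
```

```text
5.3417 0.6794203528239868 [502.15181647 326.82468684  79.30132662] [-0.5  1.1  1.8]
6.3333 0.6807277187785218 [501.67201588 326.27483871 129.36476013] [-1.   1.3 -2.7]
[(0.93, array([501.8, 324.3, 153. ])), (0.67, array([316.5, 132.8,   3.2]))] [(0.56, array([501.7, 331.2, 151.9]))] []
[(0.64, array([497. , -10.6,  -0.9]))]
```

View pics/w2.png

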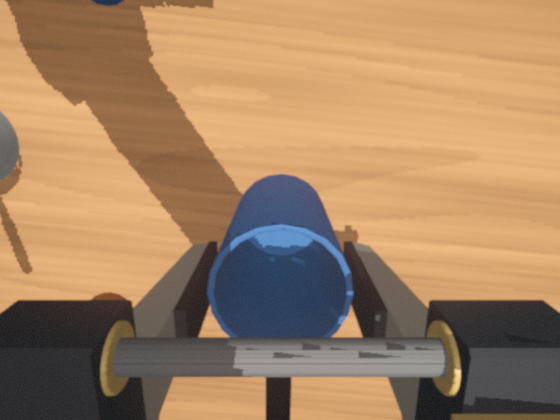

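View pics/s2.png

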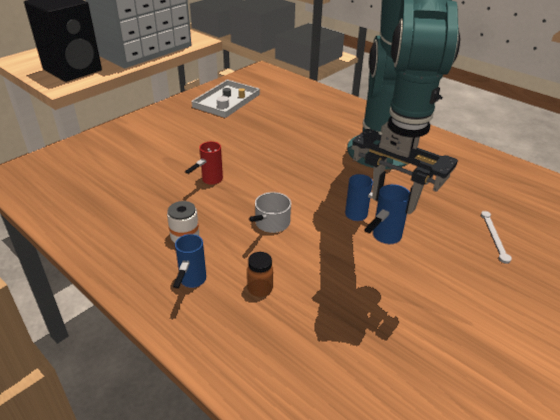

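The grip is firm, with an opening of about 62.5 mm matching the cup. The cup hangs upright, its bottom at about 155 mm. Next I'll carry it over the wide dipper, turning as it goes.

```bash
python3 - <<'E'
from h import *
robot.movep([499,-7.5,235],rv(18.5-150+90)); robot.hold(0.3)
snap('wrist','w3.png');snap('top','t3.png');snap('scene','s3.png')
for n in ('blue_dipper','blue_dipper_handle_end','wide_dipper','wide_dipper_handle_end'): print(n,pp(n,'scene'),pp(n,'top'))
print(pp('blue_dipper','wrist'))
o=robot.observe();print(o["t"],o["grip_width"],o["tcp_pos"],np.round(o["joints"],2))
E
```

```text
blue_dipper [(0.98, array([491.6, -13.3, 156.2])), (0.77, array([ 7.746e+02, -1.200e+00, -5.000e-01])), (0.74, array([315.6, 131.3,   4.8]))] [(0.76, array([780.3,   4. ,   1.8])), (0.75, array([317.4, 137.2,  -1. ]))]
blue_dipper_handle_end [(0.91, array([426.7, -92.1, 238.5])), (0.8, array([870.4,  59.6,  83.3])), (0.73, array([313.1, 242.4,  85. ]))] [(0.87, array([309.7, 242.8,  82.1])), (0.7, array([868.3,  62.2,  84.2]))]
wide_dipper [(0.89, array([498.7,  -5.5,  -1.7]))] [(0.2, array([ 479.6, -271. ,    1.2]))]
wide_dipper_handle_end [(0.58, array([616.6,  35.4, 100.9]))] []
[(0.91, array([317.8, 136.4,  -0.6])), (0.84, array([499.6,  -6.9, 152. ]))]
10.1667 0.6807643834857263 [498.99806646  -7.50087773 235.01174806] [-0.61  0.2   0.64  1.98 -0.14  1.01 -0.63]
```

View pics/w3.png

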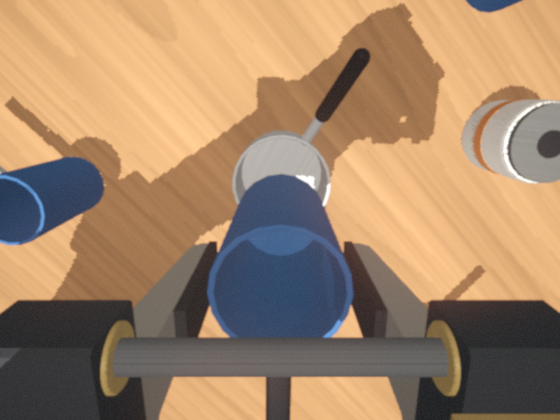

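View pics/s3.png

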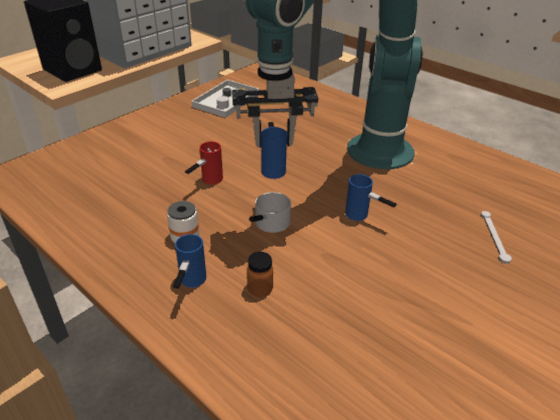

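Everything lines up. In the wrist view the wide rim's centre column is about 282 and the blue cup's is 281. The red dipper and the gripper are well apart. Next I'll lower the cup in stages and check the force.

```bash
python3 - <<'E'
from h import *
robot.servo_line([499.5,-7.5,150],feed=120)
robot.hold(.1); f0=np.array(robot.observe()["contact_force"])
robot.servo_line([499.5,-7.5,100],feed=60)
z=100
while z>79:
    z-=2 if z>90 else 1
    robot.servo_line([499.5,-7.5,z],feed=30)
    o=robot.observe(); f=np.array(o["contact_force"])-f0
    print(z,np.round(o["tcp_pos"],1),np.round(f,1),round(o["t"],2))
    if np.linalg.norm(f)>4: break
snap('scene','s4.png');snap('wrist','w4.png')
print(pp('blue_dipper','scene'),pp('wide_dipper','scene'))
E
```

```text
98 [499.6  -7.4  98.1] [-0.7  0.2  0.3] 12.36
96 [499.4  -7.5  95.9] [-0.2  0.2  0.2] 12.61
94 [499.4  -7.5  93.9] [-0.2 -0.9  0.4] 12.86
92 [499.4  -7.5  91.9] [-0.7  0.4 -0.4] 13.11
90 [499.4  -7.5  89.9] [-0.2  1.  -0.5] 13.36
89 [499.5  -7.5  88.9] [-0.3 -0.9  0.2] 13.61
88 [499.4  -7.5  87.9] [-0.7 -0.5 -0.7] 13.86
87 [499.4  -7.5  86.9] [-0.7 -0.4  0.4] 14.11
86 [499.4  -7.5  85.9] [0.2 0.8 0.2] 14.36
85 [499.5  -7.5  84.9] [-0.2 -0.7  1. ] 14.61
84 [499.4  -7.5  83.9] [-0.1  0.   0.5] 14.86
83 [499.8  -7.5  83.3] [-1.9 -0.9  4.4] 15.11
[(0.92, array([320.1, 130.9,   1.6])), (0.64, array([ 7.778e+02, -1.000e-01, -1.300e+00]))] [(0.68, array([494.1,  -7.7,  -2.6]))]
```

View pics/s4.png

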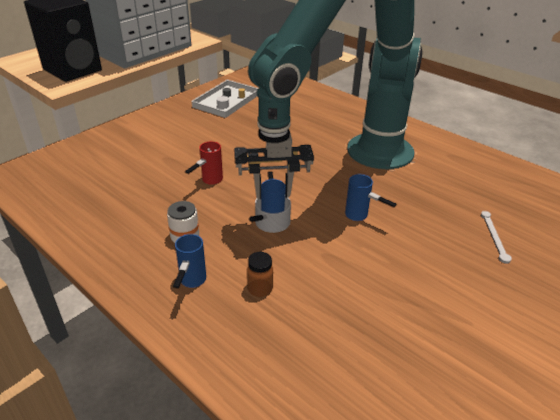

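View pics/w4.png

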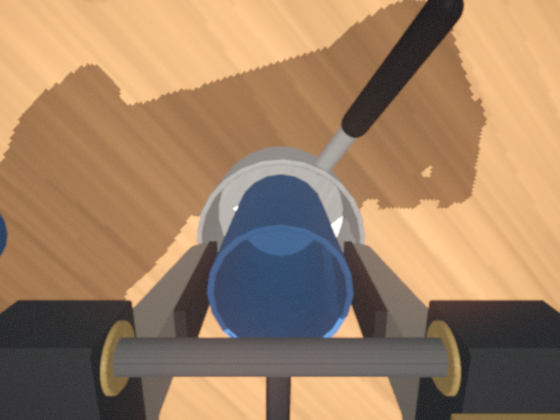

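Contact came at TCP z = 83.3, right at the predicted home height, and the cup stands inside the wide dipper. I'll release and retreat.

```bash
python3 - <<'E'
from h import *
grip(0.85); grip(1.0); robot.hold(.1)
robot.servo_line([499.5,-7.5,130],feed=60)
robot.servo_line([499.5,-7.5,260],feed=150)
robot.movep([400,250,300],rv(60)); robot.hold(.2)
snap('scene','s5.png');snap('top','t5.png')
for n in ('blue_dipper','blue_dipper_handle_end','wide_dipper','wide_dipper_handle_end','red_dipper','filter','jar'): print(n,pp(n,'scene'),pp(n,'top'))
print(robot.observe()["t"])
E
```

```text
blue_dipper [(0.73, array([496.4, -11.3,   0.7])), (0.59, array([777.5,  -0. ,   4.2]))] [(0.93, array([317.7, 133. ,   1.5])), (0.88, array([779.9,   5.5,  -2.8])), (0.75, array([498.8, -12.8,   1.4]))]
blue_dipper_handle_end [(0.72, array([870. ,  58.9,  81.7])), (0.58, array([425.9, -93.9,  82.9])), (0.57, array([312.3, 241.5,  79.8]))] [(0.89, array([426.7, -84.8,  86.6])), (0.73, array([310.6, 242.4,  78.7])), (0.6, array([863.4,  66.3,  83.4]))]
wide_dipper [(0.65, array([495.7,  -5.6,  -1.1]))] [(0.97, array([499.4,  -6.6,   2.2]))]
wide_dipper_handle_end [(0.87, array([618. ,  31.4, 100.4]))] [(0.93, array([618.1,  35.2,  99.7]))]
red_dipper [(0.57, array([ 479.7, -276.1,    4.7]))] [(0.61, array([ 479.7, -271.2,    2.3]))]
filter [(0.61, array([ 699.7, -129.4,    1.6]))] [(0.85, array([ 698.4, -126.5,   -2.1]))]
jar [(0.67, array([ 6.972e+02,  1.387e+02, -1.000e-01]))] [(0.93, array([695.4, 137.9,  -1.2]))]
20.2667
```

View pics/t5.png

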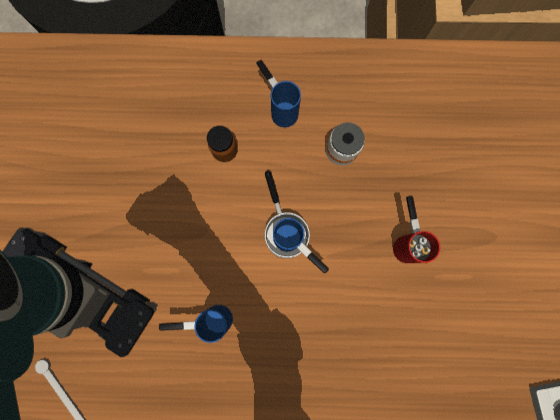

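View pics/s5.png

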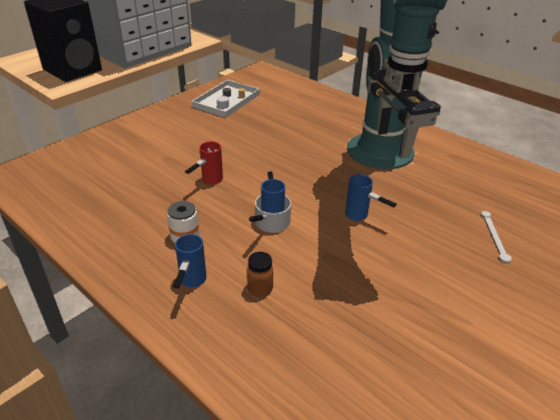

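The blue cup stands upright inside the wide dipper, with its rim at about pixel (290, 235) and its handle end at (323, 268), pointing well away from the wide handle. Nothing else has moved, so I'll hand in.

```bash
python3 - <<'E'
from h import *
robot.job_done()
E
```

```text
the job is handed in; nothing more can be done
```

The leftmost blue dipper now stands upright on the bottom of the wide dipper, released, and I handed the job in at about 20.3 s of the 34 s allowed. `job_done` gives no verdict, so the result rests on my own last checks.

- **Grasp and lowering:** I gripped the cup near the rim, lifted it so its bottom was about 155 mm up, turned it over the wide dipper and lowered it in small steps. It touched with about 4 N at TCP height 83.3 mm, where 83 was predicted. I then opened the gripper and backed away to the robot's left.
- **Final position:** The two cups' axes are about 6 mm apart (limit 18). The handles point roughly 150 degrees apart.
- **Wide dipper and bystanders:** The wide dipper is within a few mm of its start. The red dipper, filter and jar are unmoved to within measurement error.
- **Weak points:** The networks put the blue cup's underside at about 1 mm instead of 4 mm, which is within their accuracy of about 4 mm. While the cup was still in the gripper after touching down, the scene-camera network missed it, so I relied on the contact force and the pictures there. No check failed.

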